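Stop, clear and restart the trimming table

ROBOT

A 6-joint arm with a two-finger parallel gripper is mounted at the origin on a cart in front of the work surface, level with it; the furniture and walls round the work are solid. World frame = base frame: x ahead of the robot, y to its left, z up, the work surface at z = 0. Lengths are in m, angles in rad, forces in N, time in s.
With the tool pointing down it reaches from about 0.25 to 0.8 m from the base axis. Payload 8.5 kg.
Tool frame: the origin (TCP) lies at the very end of the fingers, on their centre line; the grasp point (between the pads) lies 19 mm behind it; z points along the fingers, y is the line along which they close (so a half turn about z gives the same grasp; the last joint's range is limited). The gripper opens to 85 mm and grips with 20 to 120 N. Pads are 22 mm wide; open, the fingers measure 114 mm over their backs; the gripper's body (76 mm by 85 mm) begins 54 mm behind the grasp point. The pads swing forward as they close: fully open they stand 13 mm farther back than shut.
Start: joints at [-1.124, 0.238, -0.013, 1.319, 0, 1.571], TCP at [0.227, -0.473, 0.205] pointing down, gripper open.
Joint ranges: [-2.66, 2.66], [-1.03, 1.9], [-1.14, 1.46], [-1.82, 2.27], [-1.45, 1.34], [-3.14, 3.14]. Speed limits (rad/s): [2.22, 2.22, 2.79, 3.14, 3.14, 3.14].

INTERFACE

Orientations are given as a unit quaternion [w, x, y, z].
In Python, from plant import bot, grab_frame gives the robot as it stands. Calls block until the motion is done:
- bot.move_pose(position, orientation): joint-space move of the TCP to a pose.
- bot.servo_line(position, attitude=None, max_speed=0.15, stop_force=None): straight line of the TCP; attitude=None keeps the orientation; max_speed is the mean speed in m/s. With stop_force (N) it stops when the force on the tool has changed by that much, and returns True; else False.
- bot.movej(angles): joint-space move.
- bot.move_gripper(opening): finger opening in m; the grip force is fixed at half the most; returns when the fingers have stopped.
- bot.dwell(seconds).
- bot.solve_ik(position, orientation): joint angles nearest the present ones, or None.
- bot.read_state(): the state.
- grab_frame(name): name is "side" or "top" or "wrist"; returns a dict with "pixels" (420x560x3 uint8, red, green, blue), "fovy" (degrees; the focal length in pixels is half the picture's height over the tangent of half this angle, whatever the lens; pixels are square), "cx", "cy" (the principal point, pixels), "R" (3x3) and "t" (3): a world point X has camera coordinates R X + t. Camera axes: x right, y down, z forward; pixel columns grow to the right and rows downward; lengths in m; the calibration is good to about 2 mm. A picture is of the moment at which its call begins. There is no depth.
A pose or a line that the arm cannot do raises bot.Unreachable and nothing moves.
- bot.job_done(): hands the job in; it is judged then, once.
The state is a dict: "time": time; "qpos": joint angles; "qvel": joint speeds; "effort": joint torques, N m; "eef_pos": TCP position; "orientation": TCP orientation; "force": force on the tool from outside, world axes, zero at the start; "torque": the same for the moment, N m; "finger_gap": finger opening in m; "grasp_force": force on a finger pad.
Only numpy, scipy, OpenCV 4.12 (cv2) and the standard library are available. Lean on these libraries where they do the work, as an engineer would, in place of code of your own. Each camera call takes 0.05 s, during which the arm holds its last target. There are 200 camera calls.

TASK

Clear the board-trimming table for the next batch: with the bent rod, held by its handle, reach over the guard screen and push the lever behind it fully over to off (towards the waste tray); then, while it is off, wipe all the board offcuts off the bed into the waste tray with the scraper block; then reach over with the rod again and push the lever fully back to on. Nothing but the rod may touch the lever and nothing but the scraper the offcuts; both tools finish standing upright on the blue plate, and the jar, spool and tape roll nearby are left alone.

Things in the scene. Friction and masses are not known exactly. Their poses are not given: they have to be found in the camera images.
- trim_table: Fixed board-trimming table, yaw varies by 0.2 rad. Origin: at bench level under the centre of its bed; x to its back (away from the robot at yaw 0), y to its left, z up. From front to back: bed, upright guard screen, black switch box (x 110 to 170 mm, y -45 to 45, top z = 40) with the lever; beside the box a motor, y -118 to -75, top z = 62. Waste tray at the -y end.
- bed_center (a point): Centre of the bed's flat metal top, 45 mm above the bench; axes as trim_table. In trim_table's frame the bed spans x -81 to 92 mm (front lip to screen), y -120 to 120. The 6 mm wide front lip (x -87 to -81) rises 7 mm above the bed; the +y end is open without lip, the -y end drops straight into the waste tray.
- screen_top (a point): Middle of the top edge of the guard screen, at (97, 0, 135) mm in trim_table's frame: clear upright sheet in a metal frame along the bed's back edge, x 92 to 102 mm, y -124 to 124, top 135 mm above the bench.
- tray_center (a point): Centre of the inner floor of the waste tray: open steel tray at the bed's -y end, inside 172 x 116 mm (x, y), rim at z = 41 mm, 4 mm lower than the bed, floor 3 mm above the bench; axes as trim_table; lies at (0, -181, 3) mm in trim_table's frame.
- lever (a joint): Angle of the switch lever (rad), range 0 to 1.0, hinged about trim_table's x axis at (140, 0, 40) mm of trim_table. 0 = ON, leaning 0.5 rad to +y (away from the tray); 0.5 = upright; 1.0 = fully OFF, leaning 0.5 rad to -y (towards the tray). It has stops at both ends and friction (0.05 N m; a few newtons push it) and stays where it is left.
- lever_tip (a point): Tip of the lever, 55 mm from its hinge. The lever is an 8 mm square stem with a grey paddle, 22 mm wide along trim_table's x and 10 mm thick, over its last 26 mm. The tip is 88 mm above the bench at either end of its travel, 95 mm when upright.
- reach_rod: Loose bent rod with a handle, 0.3 kg. Origin: centre of the handle's underside; z up, x along the rod. Steel foot 125 x 50 x 6 mm (x, y, z) carries a black handle 105 x 24 mm, its top at z = 47; grip the handle across its 24 mm at x = 0. At x = 57 mm a 10 mm round rod rises to z = 100, runs forward to x = 135 mm and bends straight down to its tip at z = 4. Stands on its foot.
- rod_tip (a point): Lower end of the rod's bent-down leg: (135, 0, 4) mm in reach_rod's frame.
- scraper: Loose scraper block, 0.25 kg. Origin: centre of its flat underside; z up. Metal block 100 x 44 x 20 mm (x, y, z) with a black grip ridge 80 x 24 mm on top, from z = 20 to 64 mm, to be held across its 24 mm. It is pushed along its y, with either long side leading.
- work_plate: Fixed slate-blue plate lying on the bench, the tools' place: 228 x 366 x 8 mm (x, y, z); origin: centre of its underside, its top 8 mm above the bench. Both tools stand on it at the start, in either order. Tall fixtures behind it to steer clear of with a carried tool: a microscope (world x > 0.62, y 0.27 to 0.50, 336 mm high) and a soldering-iron stand (x > 0.56, y 0 to 0.17, 182 mm high).
- white_jar: White screw jar, 70 mm across, 66 mm high; origin at the centre of its foot. A bystander.
- solder_spool: Blue solder spool, 58 mm across, 40 mm high; origin at the centre of its foot. A bystander.
- tape_roll: Black tape roll lying flat, 66 mm across, 19 mm high; origin at the centre of its foot. A bystander.
- offcut1: Board offcut, a straight brown strip 66 x 16 x 6 mm (x, y, z), 20 g; origin: centre of its underside. Lies flat on the bed at the start; three to five of the five offcuts are present.
- offcut2: Board offcut, a straight brown strip 66 x 16 x 6 mm (x, y, z), 20 g; origin: centre of its underside. Lies flat on the bed at the start; three to five of the five offcuts are present.
- offcut3: Board offcut, a straight brown strip 66 x 16 x 6 mm (x, y, z), 20 g; origin: centre of its underside. Lies flat on the bed at the start; three to five of the five offcuts are present.
- offcut4: Board offcut, an L-shaped brown corner piece 62 x 44 mm with 16 mm wide arms, 6 mm thick, 20 g; origin: centre of the underside of its outline (arms along its -y and -x sides). Lies flat on the bed at the start; three to five of the five offcuts are present.
- offcut5: Board offcut, an L-shaped brown corner piece 62 x 44 mm with 16 mm wide arms, 6 mm thick, 20 g; origin: centre of the underside of its outline (arms along its -y and -x sides). Lies flat on the bed at the start; three to five of the five offcuts are present.

How it is judged:
By the outcome, as a careful person would: the job done as asked, in the order asked, and still so for the second after the job is handed in, with the robot touching nothing.
Of offcut1, offcut2, offcut3, offcut4, offcut5 only 3 to 5 are there at a start; the rules pass over those that are not, and their reading is None.
At some moment in a run one of reach_rod, scraper may be knocked a few centimetres aside while the robot is not near it.
It also fails if it takes over 208 s, if anything falls off the work surface, if the arm or the gripper's body presses on something with over 40 N, if the wrist force passes 120 N, or if a joint passes its speed limit or range.

## Working session

There is one attempt and no reset: what is moved stays moved. The work goes in short steps, each a Python script; the robot and the scene stay as the last script left them, time stands still between calls to the robot, and variables do not carry over. Pictures are saved under pics/ and viewed, at most 14 in all, crops included, and the job is handed in when it is done.

```bash
ls; mkdir -p pics; python3 - <<'E'
from plant import bot, grab_frame
import cv2
for n in("top","side"):
    f=grab_frame(n); cv2.imwrite(f"pics/{n}0.png",f["pixels"][:,:,::-1]); print(n,f["fovy"],f["cx"],f["cy"],f["R"],f["t"])
print(bot.read_state())
E
```

```text
pics
top 45.90310573300358 286.22620821454115 208.88968996107843 [[ 0.02616944 -0.9996569   0.00111193]
 [-0.99511741 -0.02615646 -0.09516923]
 [ 0.09516566  0.00138402 -0.99546049]] [-0.0251143   0.59668595  1.54334904]
side 54.65374415647857 281.5252798719267 207.10624586172082 [[ 0.92744715 -0.3735314   0.01777861]
 [-0.14574201 -0.40483025 -0.90270246]
 [ 0.34438504  0.83461773 -0.42989788]] [-0.55364495  0.1806552   1.00106879]
{'time': 0.1, 'qpos': array([-1.12401420e+00,  2.38728131e-01, -1.41308543e-02,  1.31920646e+00,
       -5.27997544e-07,  1.57083947e+00]), 'qvel': array([-0.00172841, -0.00100571,  0.00245608, -0.00025817, -0.00016691,
       -0.00133265]), 'effort': array([ 8.01066617e-04, -5.39720607e+01,  3.46999741e+01,  1.34356075e-02,
        6.61874719e-05, -2.52716120e-06]), 'eef_pos': array([ 0.22666611, -0.47311597,  0.2047533 ]), 'orientation': array([-6.18731948e-04,  9.75156391e-01,  2.21516614e-01, -1.40850003e-04]), 'force': array([ 1.06806285, -0.86569201,  0.16618281]), 'torque': array([ 0.02754639,  0.01246676, -0.01343303]), 'grasp_force': 0.0, 'finger_gap': 0.08533969332574008}
```

View pics/top0.png

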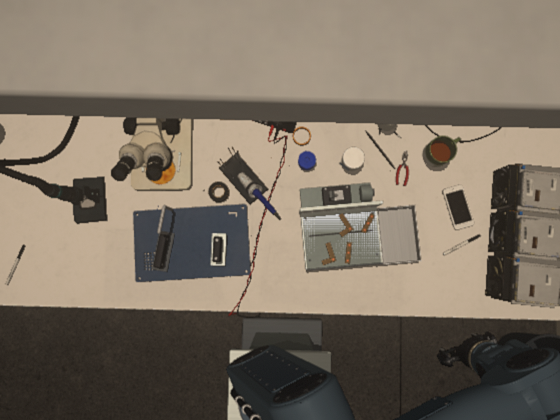

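View pics/side0.png

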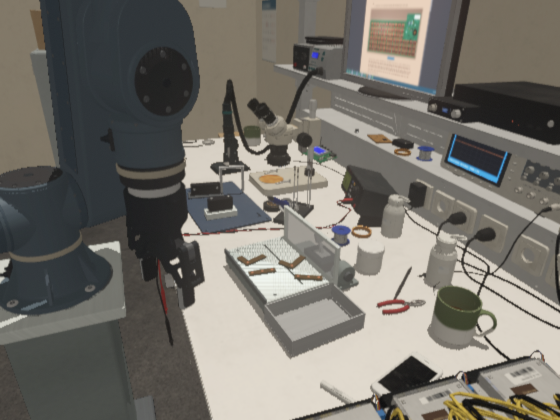

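```bash
cat > h.py <<'E'
import numpy as np, cv2
from plant import bot, grab_frame
def ray(f,u,v):
    F=210/np.tan(np.radians(f["fovy"])/2); R=np.array(f["R"]); t=np.array(f["t"])
    d=R.T@np.array([(u-f["cx"])/F,(v-f["cy"])/F,1]); return -R.T@t,d
def onz(f,u,v,z):
    c,d=ray(f,u,v); return (c+d*(z-c[2])/d[2])
def proj(f,X):
    F=210/np.tan(np.radians(f["fovy"])/2); p=np.array(f["R"])@np.array(X)+f["t"]
    return np.array([f["cx"]+F*p[0]/p[2],f["cy"]+F*p[1]/p[2]])
def save(f,n,box=None,k=1):
    im=f["pixels"][:,:,::-1]
    if box: im=im[box[1]:box[3],box[0]:box[2]]
    cv2.imwrite(f"pics/{n}.png",cv2.resize(im,None,fx=k,fy=k,interpolation=cv2.INTER_CUBIC))
E
python3 - <<'E'
from h import *
f=grab_frame("top")
save(f,"topc",(125,145,425,290),2.66)
E
```

```text
(no output)
```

View pics/topc.png

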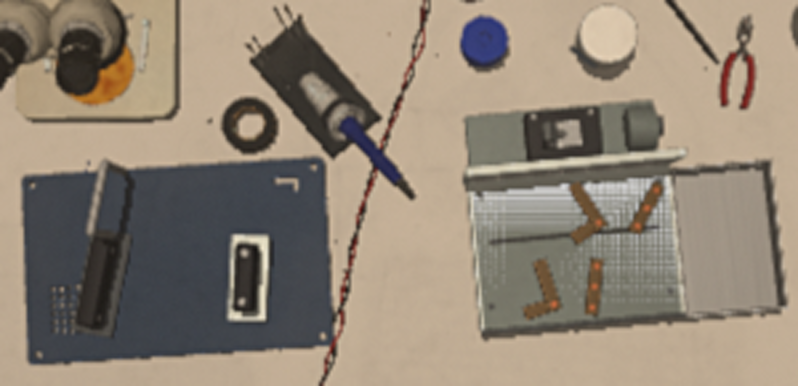

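```bash
python3 - <<'E'
from h import *
f=grab_frame("top")
P=lambda u,v,z:onz(f,125+u/2.66,145+v/2.66,z)
for n,u,v,z in [("lipL",484,337,.052),("bed/tray front",687,320,.045),("trayFR",784,309,.041),("trayBR",770,162,.041),("scrTopL",467,172,.135),("scrTopR",688,152,.135),("tabBackL",466,116,.04),
 ("plateTL",24,177,.008),("plateTR",324,158,.008),("plateBL",29,362,.008),("plateBR",333,345,.008),
 ("scr a",243,245,.064),("scr a2",259,245,.064),("scr b",236,312,.064),("scr b2",252,313,.064),
 ("hand front",104,233,.047),("hand back",93,328,.047),("foot BR",113,335,.014),("foot BL",75,328,.014),("rod end",107,163,.1),
 ("spool",485,41,.04),("jar",606,35,.066),("tape",250,123,.019)]:
  print(n,P(u,v,z).round(4))
E
```

```text
lipL [ 0.402  -0.0785  0.052 ]
bed/tray front [ 0.4277 -0.3151  0.045 ]
trayFR [ 0.4434 -0.4293  0.041 ]
trayBR [ 0.616  -0.4127  0.041 ]
scrTopL [ 0.5858 -0.052   0.135 ]
scrTopR [ 0.6146 -0.2972  0.135 ]
tabBackL [ 0.6615 -0.0519  0.04  ]
plateTL [0.5777 0.4785 0.008 ]
plateTR [0.6103 0.1176 0.008 ]
plateBL [0.357  0.4603 0.008 ]
plateBR [0.3866 0.0993 0.008 ]
scr a [0.5008 0.2034 0.064 ]
scr a2 [0.5013 0.1849 0.064 ]
scr b [0.4235 0.2084 0.064 ]
scr b2 [0.4228 0.1899 0.064 ]
hand front [0.5112 0.3691 0.047 ]
hand back [0.4004 0.3764 0.047 ]
foot BR [0.3917 0.3606 0.014 ]
foot BL [0.3988 0.4061 0.014 ]
rod end [0.5886 0.3566 0.1   ]
spool [ 0.7524 -0.0724  0.04  ]
jar [ 0.7582 -0.2134  0.066 ]
tape [0.6491 0.2071 0.019 ]
```

```bash
cat >> h.py <<'E'
def q(a): return [0,np.cos(a/2),np.sin(a/2),0]
# table frame
TO=np.array([.5038,-.1857]); TY=.115
def tab(x,y,o=None):
    o=TO if o is None else o
    c,s=np.cos(TY),np.sin(TY); return o+np.array([c*x-s*y,s*x+c*y])
E
python3 - <<'E'
from h import *
bot.move_pose([.46,.30,.30],q(0)); print(bot.read_state()["time"])
f=grab_frame("wrist"); save(f,"w1",None,1.4); print(f["fovy"],f["R"],f["t"])
for p in [(.457,.375,.055),(.46,.197,.072)]: print(proj(f,p)*1.4)
E
```

```text
3.6417
68.33947302663267 [[-2.49158777e-03 -9.99996643e-01  7.11783217e-04]
 [-9.60907472e-01  2.59125658e-03  2.76857574e-01]
 [-2.76858489e-01  5.85713305e-06 -9.60910702e-01]] [0.29993097 0.37892813 0.59778006]
[314.62312775 240.06790121]
[503.3876533 239.5897213]
```

View pics/w1.png

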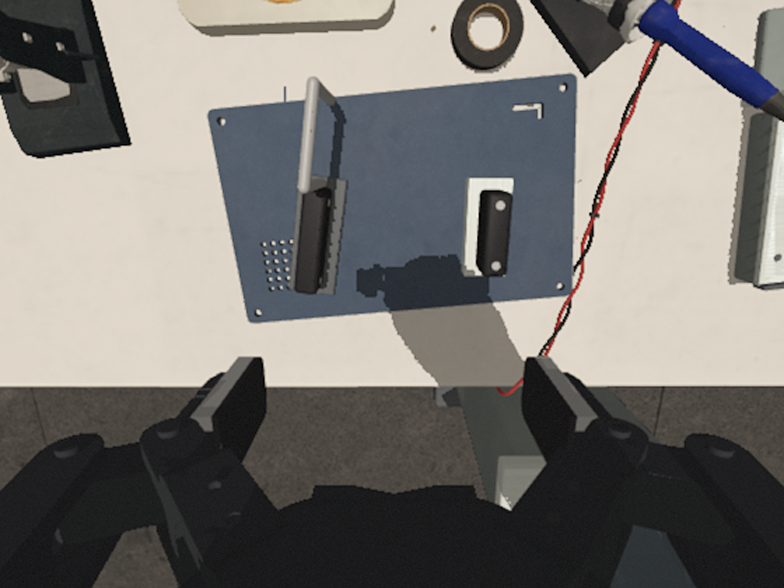

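The wrist view shows the rod handle (x 297-331, y 190-293; rod to (313,82)), and the scraper block at (465-513, 178-275). I'll compute positions from these.

```bash
python3 - <<'E'
from h import *
f=grab_frame("wrist")
for n,u,v,z in [("rodA",304.5,187,.103),("rodB",313,82,.103),("footBR",334,294,.014),("footFR",347,181,.014),("footBL",294,290,.014),("handbackL",296,290,.055),("handFL",303,190,.055),
 ("sBL",466,275,.028),("sFL",468,179,.028),("sFR",513,179,.028),("gFL",482,192,.072),("gBL",478,275,.072),("gFR",512,192,.072),("gBR",504,275,.072),
 ("pTL",209,111,.008),("pTR",576,73,.008),("pBR",572,294,.008),("pBL",249,321,.008)]:
  print(n,onz(f,u/1.4,v/1.4,z).round(4))
E
```

```text
rodA [0.5098 0.3722 0.103 ]
rodB [0.5892 0.3609 0.103 ]
footBR [0.3898 0.3644 0.014 ]
footFR [0.5107 0.3462 0.014 ]
footBL [0.3945 0.4081 0.014 ]
handbackL [0.4067 0.3962 0.055 ]
handFL [0.5044 0.3834 0.055 ]
sBL [0.4147 0.2225 0.028 ]
sFL [0.5129 0.2249 0.028 ]
sFR [0.5128 0.1803 0.028 ]
gFL [0.5033 0.2192 0.072 ]
gBL [0.4262 0.2188 0.072 ]
gFR [0.5032 0.1922 0.072 ]
gBR [0.4261 0.1941 0.072 ]
pTL [0.5784 0.4816 0.008 ]
pTR [0.6119 0.1211 0.008 ]
pBR [0.3872 0.0999 0.008 ]
pBL [0.3561 0.463  0.008 ]
```

```bash
cat >> h.py <<'E'
def st(): 
    s=bot.read_state(); print("t",round(s["time"],1),"p",s["eef_pos"].round(4),"F",s["force"].round(1),"T",s["torque"].round(2),"gap",round(s["finger_gap"],4),"g",round(s["grasp_force"],1))
E
python3 - <<'E'
from h import *
a=-.145; p=[.4545,.380]
bot.move_pose(p+[.13],q(a)); bot.servo_line(p+[.022]); st()
bot.move_gripper(0.0); st()
bot.servo_line(p+[.25],max_speed=.25); st()
g=tab(-.03,.045)
bot.move_pose([*g,.25],q(TY)); st()
f=grab_frame("wrist"); save(f,"w2",None,1.4)
f=grab_frame("side"); save(f,"s2",(180,130,400,300),3)
E
```

```text
t 5.4 p [0.4554 0.3804 0.0233] F [-0.5  0.  -0.3] T [0.05 0.01 0.04] gap 0.0855 g 0.0
t 6.0 p [0.4547 0.3803 0.0225] F [-1.1  0.4  5. ] T [-0.06  0.16 -0.04] gap 0.0218 g 58.9
t 7.0 p [0.454  0.3795 0.2484] F [ 0.9  1.1 -3.2] T [-0.01  0.03 -0.01] gap 0.0217 g 59.1
t 11.2 p [ 0.4689 -0.1443  0.25  ] F [ 0.3 -0.1 -3.5] T [ 0.03 -0.03  0.02] gap 0.0219 g 59.0
```

View pics/w2.png

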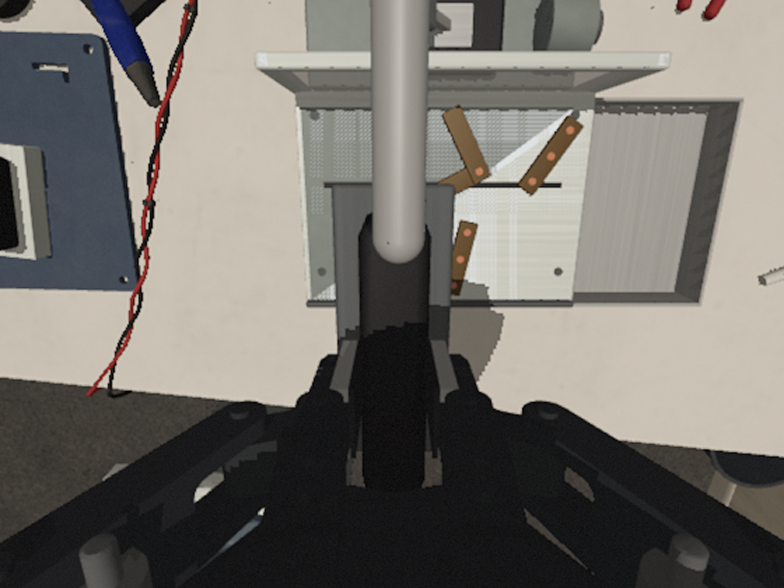

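Rod held square to the table; the screen top runs (258,60)–(669,60), the lip's left front is at (308,305) and the tray's outer corners at (741,99) and (700,303). Next I refine the table pose and grip relation.

```bash
python3 - <<'E'
from h import *
f=grab_frame("wrist")
for n,u,v,z,l in [("scrL",257,53,.135,(.102,.124)),("scrR",670,54,.135,(.102,-.124)),("scrLf",263,69,.135,(.092,.124)),("scrRf",667,68,.135,(.092,-.124)),("lipL",307,306,.052,(-.087,.12)),("bedR",594,106,.045,(.092,-.12)),("bedRF",573,303,.045,(-.087,-.12)),("trayBR",741,99,.041,(.088,-.241)),("trayFR",700,304,.041,(-.088,-.241))]:
  X=onz(f,u/1.4,v/1.4,z); c,s=np.cos(TY),np.sin(TY)
  d=X[:2]-TO; L=np.array([c*d[0]+s*d[1],-s*d[0]+c*d[1]]); print(n,L.round(4),"err",(L-l).round(4))
# rod centreline lateral: at frame bottom & top
for u,v in [(400,250),(400,5)]: print(ray(f,u/1.4,v/1.4))
E
```

```text
scrL [0.1015 0.1249] err [-0.0005  0.0009]
scrR [ 0.1008 -0.1195] err [-0.0012  0.0045]
scrLf [0.0929 0.1221] err [ 0.0009 -0.0019]
scrRf [ 0.0932 -0.1191] err [0.0012 0.0049]
lipL [-0.0846  0.1217] err [0.0024 0.0017]
bedR [ 0.0823 -0.117 ] err [-0.0097  0.003 ]
bedRF [-0.0844 -0.119 ] err [0.0026 0.001 ]
trayBR [ 0.0879 -0.237 ] err [-0.0001  0.004 ]
trayFR [-0.0868 -0.2379] err [0.0012 0.0031]
(array([ 0.53860036, -0.13690349,  0.41931028]), array([-0.19483006, -0.03809781, -0.98365743]))
(array([ 0.53860036, -0.13690349,  0.41931028]), array([ 0.34522782,  0.02355833, -1.14031195]))
```

View pics/s2.png

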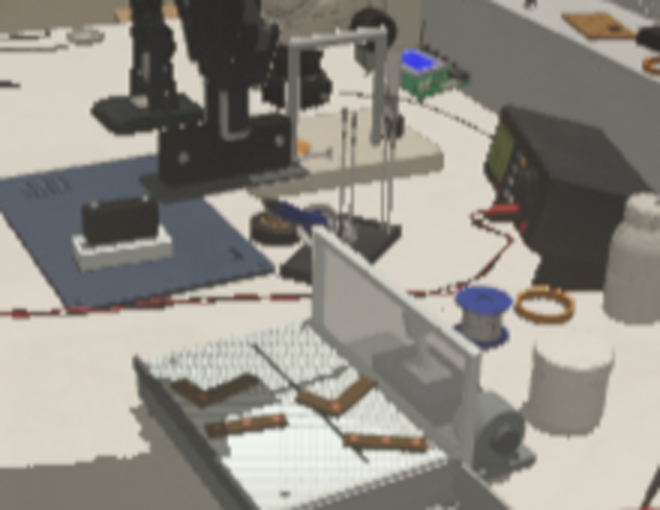

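```bash
sed -i 's/^TO=.*/TO=np.array([.504,-.1832]); TY=.115/' h.py; python3 - <<'E'
from h import *
z=.0745
bot.servo_line([*tab(.005,.050),.25]); bot.servo_line([*tab(.005,.050),z]); st()
for y in (.035,.02,.008,.0,-.004,-.008,-.012):
    r=bot.servo_line([*tab(.005,y),z],max_speed=.06,stop_force=9); print(y,r); st()
    if r: break
f=grab_frame("top"); save(f,"t3",(290,160,400,240),5)
f=grab_frame("side"); save(f,"s3",(260,190,380,300),4)
a=cv2.imread("pics/t3.png");b=cv2.imread("pics/s3.png")
h=440; cv2.imwrite("pics/m3.png",cv2.resize(np.hstack([cv2.resize(a,(600,h)),cv2.resize(b,(480,h))]),(800,326)))
E
```

```text
t 13.0 p [ 0.5038 -0.1332  0.0753] F [ 0.3 -0.5 -2.8] T [ 0.    0.01 -0.02] gap 0.0218 g 59.0
0.035 False
t 13.4 p [ 0.5051 -0.1483  0.0746] F [-0.5  1.  -3.4] T [0.07 0.05 0.08] gap 0.0215 g 59.1
0.02 False
t 13.8 p [ 0.5067 -0.1633  0.0744] F [-0.8  1.4 -3.3] T [-0.03  0.01  0.06] gap 0.0219 g 59.1
0.008 False
t 14.2 p [ 0.5081 -0.1751  0.0745] F [ 0.2  0.6 -3.2] T [ 0.24 -0.    0.09] gap 0.0216 g 59.1
0.0 False
t 14.5 p [ 0.509  -0.1829  0.0744] F [ 0.1  1.6 -3.9] T [ 0.3  -0.06  0.16] gap 0.0218 g 59.1
-0.004 False
t 14.7 p [ 0.5094 -0.1867  0.0744] F [-0.5  1.8 -3.3] T [0.4  0.04 0.2 ] gap 0.022 g 59.1
-0.008 False
t 15.0 p [ 0.5096 -0.1897  0.0743] F [-0.1  5.8 -4.1] T [ 1.55 -0.02  0.82] gap 0.0216 g 59.5
-0.012 False
t 15.2 p [ 0.5106 -0.195   0.0747] F [-1.3  0.3 -1.1] T [ 0.38 -0.23  0.14] gap 0.0217 g 59.4
```

View pics/m3.png

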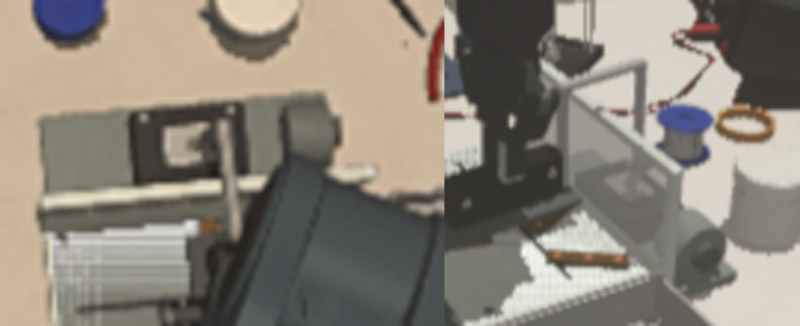

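```bash
python3 - <<'E'
from h import *
st()
f=grab_frame("top"); im0=cv2.imread("pics/top0.png")
for n,th in (("ON",-.5),("OFF",.5)):
    for r in (.029,.055):
        print(n,r,proj(f,[*tab(.14,-r*np.sin(th)),.04+r*np.cos(th)]).round(1))
g=f["pixels"][:,:,::-1]
s0=cv2.imread("pics/side0.png"); s1=grab_frame("side"); 
for th in(-.5,.5): print("side",proj(s1,[*tab(.14,-.055*np.sin(th)),.088]).round(1))
s1=s1["pixels"][:,:,::-1]
R=lambda i,b:cv2.resize(i[b[1]:b[3],b[0]:b[2]],(396,280),interpolation=cv2.INTER_CUBIC)
A=(310,170,365,209);B=(285,210,369,270)
cv2.imwrite("pics/m4.png",np.vstack([np.hstack([R(im0,A),R(g,A)]),np.hstack([R(s0,B),R(s1,B)])]))
E
```

```text
t 15.3 p [ 0.5109 -0.1949  0.0749] F [ 0.1  2.2 -1.8] T [ 0.37 -0.37  0.18] gap 0.0217 g 59.4
ON 0.029 [333.  194.8]
ON 0.055 [329.6 194.2]
OFF 0.029 [341.9 194. ]
OFF 0.055 [346.8 192.7]
side [317.4 231.9]
side [328.9 241. ]
```

View pics/m4.png

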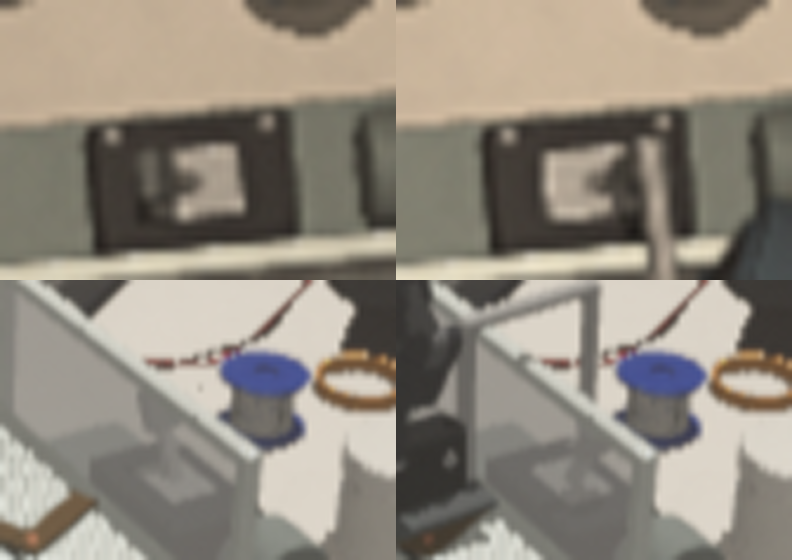

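The lever has swung from the +y side (left panels, paddle at left) to the -y side (right panels), with the rod pressed against it; I back off and check from above.

```bash
python3 - <<'E'
from h import *
z=.0745
bot.servo_line([*tab(.005,.003),z],max_speed=.06); st()
bot.servo_line([*tab(.005,.003),.25]); st()
f=grab_frame("wrist"); save(f,"w5a",None,1)
bot.servo_line([*tab(-.06,.10),.25]); st()
f=grab_frame("top"); save(f,"t5",(310,170,365,209),10)
a=cv2.imread("pics/w5a.png");b=cv2.resize(cv2.imread("pics/t5.png"),(240,170))
a[250:420,0:240]=b; cv2.imwrite("pics/m5.png",cv2.resize(a,(784,588)))
E
```

```text
t 15.8 p [ 0.5084 -0.1792  0.0744] F [ 0.3 -0.2 -3.8] T [0.01 0.03 0.05] gap 0.0221 g 59.0
t 17.1 p [ 0.5082 -0.1795  0.2491] F [ 0.2 -0.2 -2.5] T [ 0.02 -0.02 -0.01] gap 0.0218 g 59.0
t 18.1 p [ 0.4336 -0.0911  0.25  ] F [ 0.  -0.2 -3. ] T [-0.03 -0.01 -0.01] gap 0.0216 g 59.0
```

View pics/m5.png

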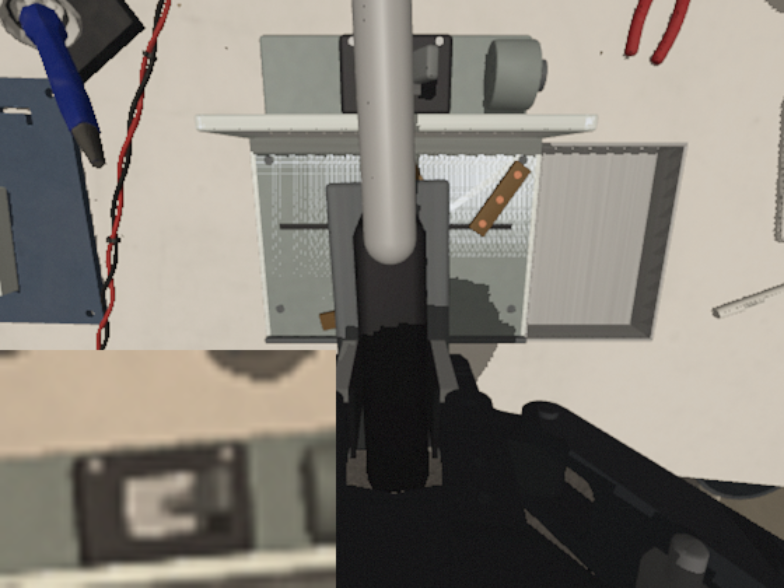

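```bash
python3 - <<'E'
from h import *
bot.servo_line([*tab(-.01,.04),.25]); st()
f=grab_frame("wrist"); im=f["pixels"].copy()
def corners(ang,x):  # tip face corners
    th=ang-.5; out=[]
    for w in(-.005,.005):
        y=-.055*np.sin(th)-w*np.cos(th); z=.04+.055*np.cos(th)-w*np.sin(th)
        out.append(proj(f,[*tab(x,y),z]))
    return out
b=(300,0,380,60); k=10
big=cv2.resize(im[b[1]:b[3],b[0]:b[2],::-1],None,fx=k,fy=k,interpolation=cv2.INTER_CUBIC)
for ang,col in((1.0,(0,0,255)),(.9,(0,255,0))):
    for x in(.129,.151):
        for c in corners(ang,x): cv2.circle(big,tuple(int(v) for v in (c-b[:2]+.5)*k),5,col,-1)
cv2.imwrite("pics/w6.png",big)
E
```

```text
t 18.8 p [ 0.489  -0.1446  0.2495] F [-0.2  0.  -3.8] T [ 0.04  0.   -0.01] gap 0.022 g 59.0
```

View pics/w6.png

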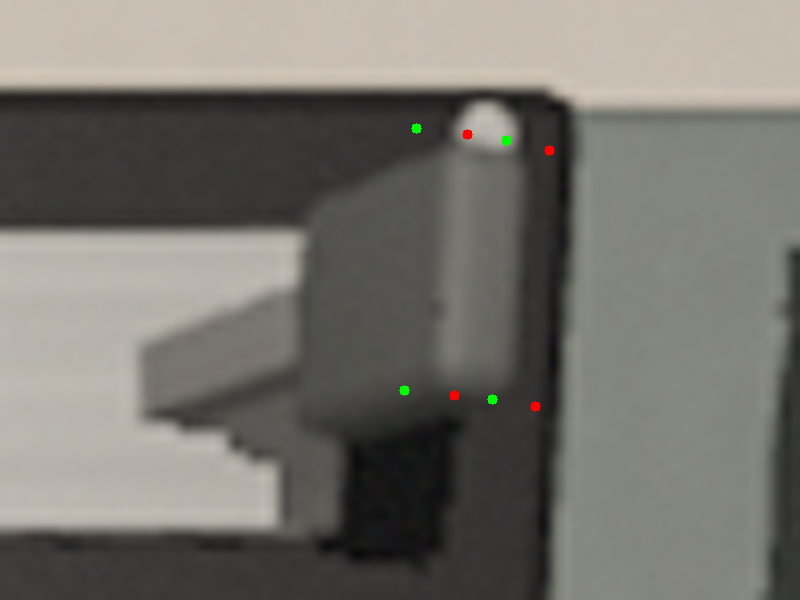

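```bash
python3 - <<'E'
from h import *
f=grab_frame("wrist")
for P in ([*tab(.17,-.045),.04],[*tab(.11,-.045),.04]): print((proj(f,P)-[300,0]+.5)*10)
E
```

```text
[598.64328749  83.55731438]
[562.24357459 686.16977927]
```

The switch box edge shows the same offset as the drawn dots, so the paddle matches fully OFF (1.0). I return the rod and look at the scraper.

```bash
sed -i 's/^TO=.*/TO=np.array([.5038,-.1815]); TY=.115/' h.py; python3 - <<'E'
from h import *
a=-.145; p=[.4545,.380]
bot.move_pose(p+[.25],q(a)); bot.servo_line(p+[.032]); 
print(bot.servo_line(p+[.019],max_speed=.02,stop_force=5)); st()
bot.move_gripper(.085); st()
bot.servo_line(p+[.16],max_speed=.25); 
bot.move_pose([.46,.25,.28],q(0)); st()
f=grab_frame("wrist"); save(f,"w7",None,1.4)
E
```

```text
True
t 25.2 p [0.4547 0.3802 0.0227] F [ 0.8 -0.   4.9] T [-0.05  0.21 -0.01] gap 0.0218 g 59.9
t 25.8 p [0.4539 0.3795 0.0218] F [ 0.4  0.9 -0.8] T [0.01 0.02 0.01] gap 0.0852 g 0.0
t 27.3 p [0.4598 0.2502 0.2784] F [ 0.3  1.  -0.4] T [0.05 0.04 0.02] gap 0.085 g 0.0
```

View pics/w7.png

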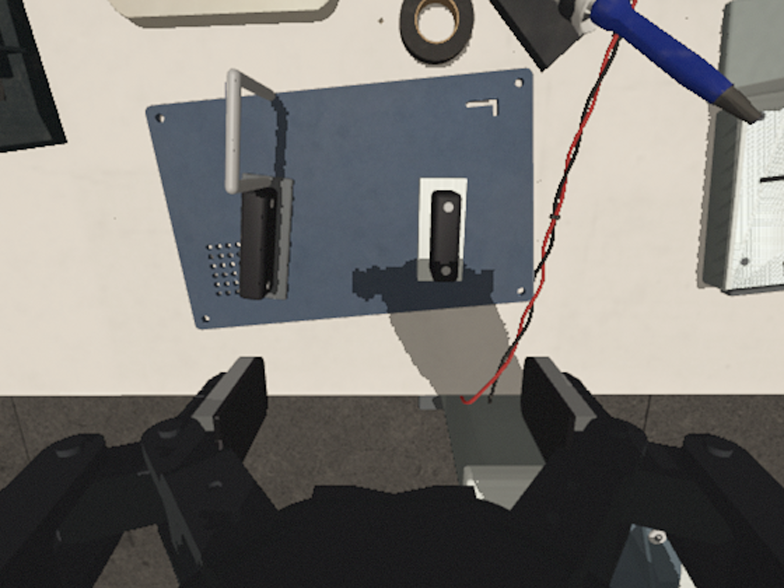

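Rod stands again at left; the scraper's ridge screws are at (448,207) and (446,270), block corners (419,178)/(467,178).

```bash
python3 - <<'E'
from h import *
f=grab_frame("wrist")
w=lambda u,v,z: onz(f,u/1.4,v/1.4,z)
A,B=w(448,207,.072),w(446,270,.072); m=(A+B)/2; d=A-B; a=np.arctan2(d[1],d[0]); 
print(m,a, w(419,178,.028),w(467,178,.028),w(418,279,.028))
if a>.1 or a<-.1: raise SystemExit
p=[m[0],m[1]]
bot.move_pose(p+[.15],q(a)); bot.servo_line(p+[.036]); st()
bot.move_gripper(0); st()
bot.servo_line(p+[.20],max_speed=.25); st()
print("grip",p,a)
g=tab(-.0295,.097)
bot.move_pose([*g,.20],q(TY)); bot.servo_line([*g,.085]); st()
f=grab_frame("side"); save(f,"s8",(200,150,400,310),4)
E
```

```text
[0.46334387 0.20269883 0.072     ] 0.0014303922270216846 [0.51360474 0.2253619  0.028     ] [0.51352757 0.18022872 0.028     ] [0.4151651  0.22490631 0.028     ]
t 28.9 p [0.4642 0.2033 0.037 ] F [-0.4  1.1  0.2] T [-0.01  0.01 -0.03] gap 0.0849 g 0.0
t 29.5 p [0.4635 0.2029 0.0365] F [-1.8  1.2  5.6] T [ 0.06  0.26 -0.07] gap 0.0219 g 59.3
t 30.3 p [0.4626 0.2024 0.1986] F [-0.3 -0.7 -3.2] T [-0.03 -0.01 -0.  ] gap 0.0221 g 59.0
grip [np.float64(0.46334386940060024), np.float64(0.20269883015469226)] 0.0014303922270216846
t 35.8 p [ 0.4639 -0.0886  0.0857] F [ 1.  -0.  -3.8] T [-0.04  0.01 -0.05] gap 0.0227 g 59.0
```

View pics/s8.png

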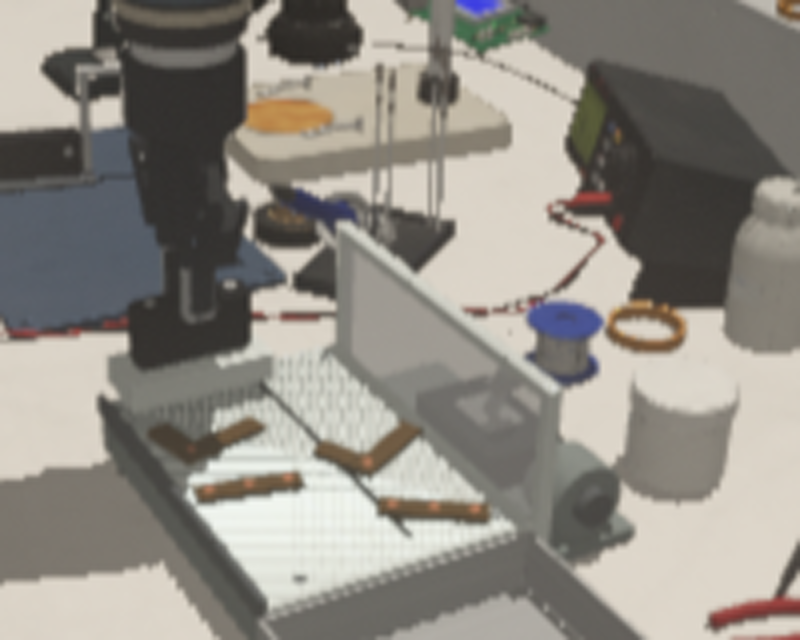

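```bash
cat > wipe.py <<'E'
from h import *
def wipe(x,y0=.105,y1=-.135,a=TY):
    bot.servo_line([*tab(x,y0),.12],np.array(q(a)),max_speed=.2)
    bot.servo_line([*tab(x,y0),.080])
    r=bot.servo_line([*tab(x,y0),.070],max_speed=.02,stop_force=4); s=bot.read_state()["eef_pos"]; print("down",r,s.round(4))
    z=s[2]+.001
    bot.servo_line([*tab(x,y0),z],max_speed=.02)
    r=bot.servo_line([*tab(x,y1),z],max_speed=.08,stop_force=20); print("pushed",r); st()
    e=bot.read_state()["eef_pos"]; bot.servo_line([e[0],e[1],.12]); st()
E
python3 - <<'E'
from wipe import *
wipe(-.028)
f=grab_frame("side"); save(f,"s9",(200,150,400,310),4)
E
```

```text
down True [ 0.4645 -0.0803  0.0729]
pushed False
t 40.4 p [ 0.4915 -0.3187  0.074 ] F [ 0.2  0.5 -3.5] T [-0.01 -0.03 -0.02] gap 0.0222 g 59.2
t 40.9 p [ 0.4916 -0.3187  0.1199] F [-0.2 -0.5 -3.3] T [ 0.01  0.   -0.01] gap 0.0223 g 59.2
```

View pics/s9.png

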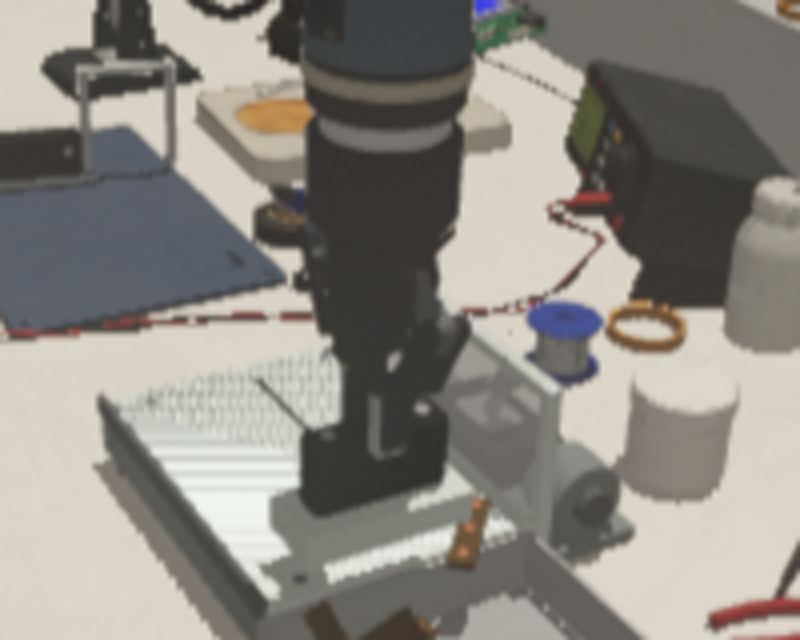

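```bash
python3 - <<'E'
from wipe import *
wipe(.038)
bot.servo_line([*tab(-.06,.09),.20],max_speed=.25)
f=grab_frame("side"); save(f,"s10",(200,150,400,310),3)
f2=grab_frame("top"); save(f2,"t10",(290,160,430,280),4)
a=cv2.imread("pics/s10.png");b=cv2.imread("pics/t10.png"); cv2.imwrite("pics/m10.png",cv2.resize(np.hstack([cv2.resize(a,(600,480)),b]),(800,331)))
E
```

```text
down True [ 0.53   -0.0728  0.0729]
pushed False
t 46.6 p [ 0.557  -0.3111  0.074 ] F [-0.9  0.2 -4.1] T [-0.04  0.    0.01] gap 0.0225 g 59.2
t 47.0 p [ 0.5572 -0.3111  0.1199] F [-0.9  0.2 -3.3] T [-0.04  0.03 -0.04] gap 0.0222 g 59.2
```

View pics/m10.png

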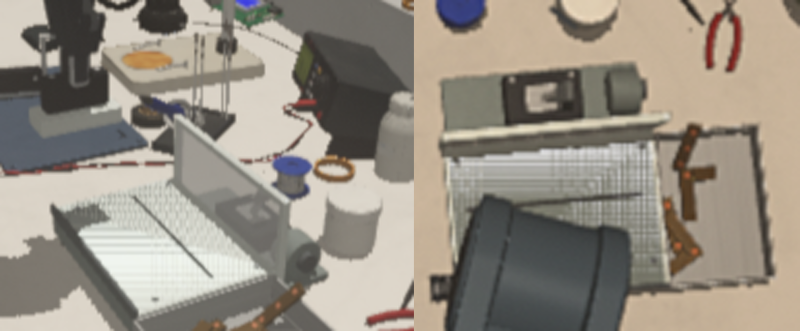

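Bed is clear; four offcuts are in the tray, but one near the back wall (690,140) may lean over the rim, so I look closer.

```bash
python3 - <<'E'
from h import *
bot.move_pose([*tab(-.06,-.12),.26],q(TY)); st()
f=grab_frame("wrist"); save(f,"w11",(200,0,520,240),2.5)
for P in ([*tab(.088,-.12),.041],[*tab(.088,-.24),.041]): print((proj(f,P)-[200,0])*2.5)
E
```

```text
t 49.2 p [ 0.4577 -0.3076  0.2593] F [-0.9 -0.6 -3.5] T [ 0.05 -0.05 -0.03] gap 0.0223 g 59.2
[200.7001933  107.37621985]
[465.42315939 106.63080255]
```

View pics/w11.png

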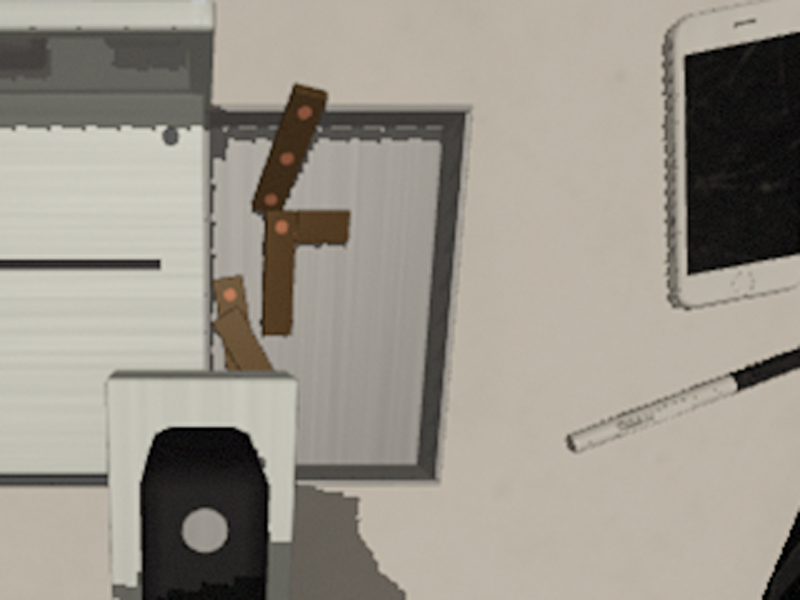

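The strip leans on the tray's back wall with its upper end (310,95) beyond the rim; I press it down into the tray with the scraper's flat underside.

```bash
python3 - <<'E'
from h import *
p=tab(.031,-.160)
bot.servo_line([*p,.20],np.array(q(TY)),max_speed=.2); bot.servo_line([*p,.095])
r=bot.servo_line([*p,.052],max_speed=.03,stop_force=10); print(r); st()
bot.servo_line([*p,.20]); bot.servo_line([*tab(-.06,-.12),.26],max_speed=.2); st()
f=grab_frame("wrist"); save(f,"w12",(200,0,520,240),2.5)
E
```

```text
True
t 51.7 p [ 0.5513 -0.3368  0.069 ] F [-4.  -1.9 -0.5] T [-0.33  1.05 -0.05] gap 0.0224 g 59.6
t 53.4 p [ 0.4585 -0.3078  0.2594] F [-0.2  0.4 -3.4] T [ 0.   -0.01 -0.02] gap 0.0226 g 59.2
```

View pics/w12.png

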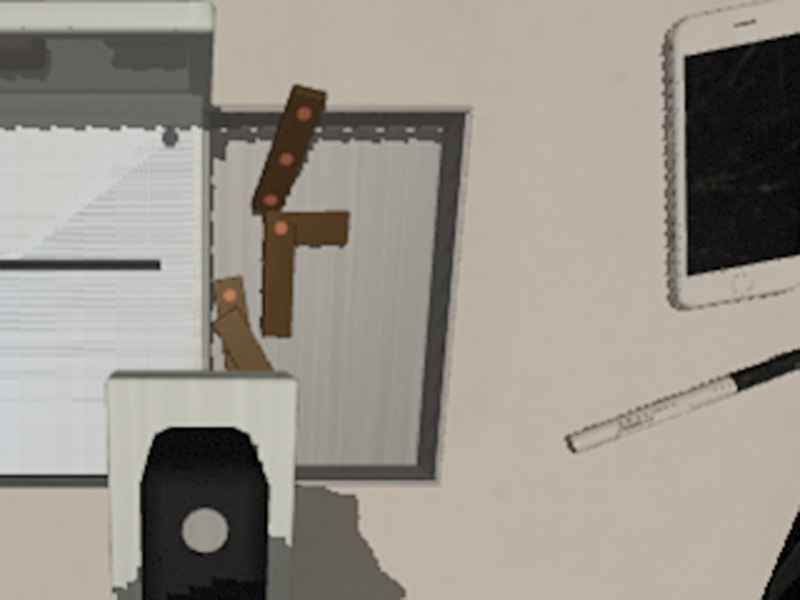

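```bash
python3 - <<'E'
from h import *
p=tab(.018,-.160)
bot.servo_line([*p,.20],np.array(q(TY)),max_speed=.2); bot.servo_line([*p,.085])
r=bot.servo_line([*p,.050],max_speed=.03,stop_force=22); print(r); st()
bot.servo_line([*p,.20]); bot.servo_line([*tab(-.06,-.12),.26],max_speed=.2); st()
f=grab_frame("wrist"); save(f,"w13",(200,0,520,240),2.5)
E
```

```text
True
t 56.0 p [ 0.538  -0.3386  0.0546] F [-2.4 -0.7 -1.3] T [-0.03  0.41 -0.04] gap 0.0221 g 59.6
t 57.8 p [ 0.4584 -0.3078  0.2595] F [-0.5 -0.2 -3.1] T [ 0.01  0.   -0.02] gap 0.0221 g 59.5
```

View pics/w13.png

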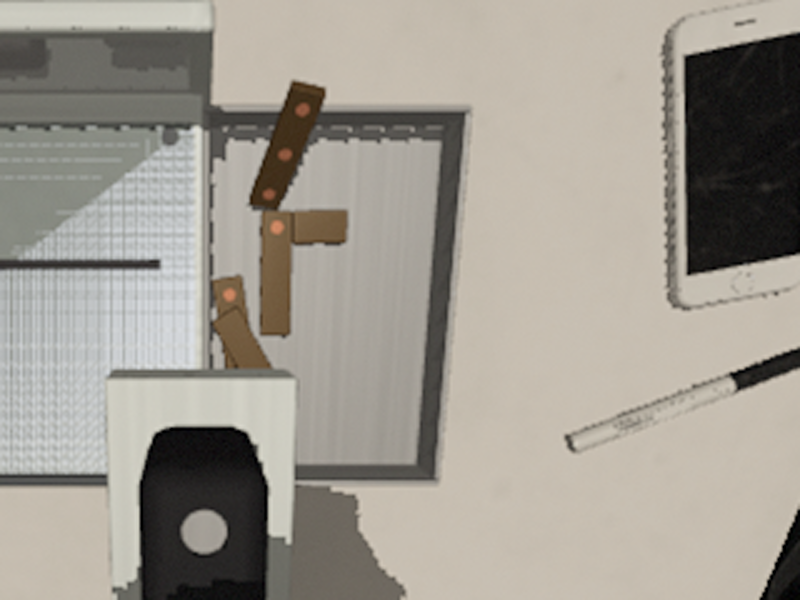

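The press only moved it slightly, so I push its upper end inward from behind the rim. I have viewed more pictures than allowed (17 against 14), so from here I check by masks only.

```bash
cat >> wipe.py <<'E'
def brown(f):
    hsv=cv2.cvtColor(f["pixels"],cv2.COLOR_RGB2HSV)
    m=cv2.inRange(hsv,(5,90,30),(16,255,200)); return m
def report():
    f=grab_frame("wrist"); m=brown(f); n,l,s,c=cv2.connectedComponentsWithStats(m)
    cy,sy=np.cos(TY),np.sin(TY)
    for i in range(1,n):
        if s[i,4]<60: continue
        v,u=np.nonzero(l==i); P=np.array([onz(f,a,b,.02)[:2]-TO for a,b in zip(u,v)])
        T=np.c_[cy*P[:,0]+sy*P[:,1],-sy*P[:,0]+cy*P[:,1]]
        print(s[i],"table x",T[:,0].min().round(3),T[:,0].max().round(3),"y",T[:,1].min().round(3),T[:,1].max().round(3))
E
python3 - <<'E'
from wipe import *
report()
z=.0745
bot.servo_line([*tab(-.0,-.16),.20],max_speed=.2)
bot.servo_line([*tab(.168,-.16),.20],max_speed=.2); bot.servo_line([*tab(.168,-.16),z]); st()
for x in (.14,.12,.10,.08):
    r=bot.servo_line([*tab(x,-.16),z],max_speed=.06,stop_force=15); print(x,r); st()
    if r: break
bot.servo_line([*tab(x,-.16),.20]); bot.servo_line([*tab(-.06,-.12),.26],max_speed=.2); report()
E
```

```text
[300  32  30  54 515] table x 0.045 0.104 y -0.178 -0.144
[304  84  35  50 454] table x -0.013 0.046 y -0.192 -0.15
[285 112  20  35 241] table x -0.029 0.013 y -0.151 -0.126
t 60.5 p [ 0.6895 -0.3215  0.0759] F [-0.   0.6 -2.3] T [-0.04  0.02  0.  ] gap 0.0224 g 59.4
0.14 False
t 61.1 p [ 0.6615 -0.3245  0.075 ] F [ 0.8 -0.6 -3. ] T [ 0.02 -0.05 -0.01] gap 0.0217 g 59.4
0.12 False
t 61.6 p [ 0.6415 -0.3268  0.0747] F [ 0.7 -0.3 -3.2] T [0.   0.   0.02] gap 0.0222 g 59.4
0.1 False
t 62.1 p [ 0.6215 -0.3291  0.0748] F [-0.1  0.6 -3. ] T [ 0.01 -0.   -0.03] gap 0.0223 g 59.4
0.08 False
t 62.6 p [ 0.6014 -0.3314  0.0747] F [-0.2  0.3 -3.8] T [-0.02  0.   -0.01] gap 0.0221 g 59.4
[304  77  58  58 778] table x -0.014 0.054 y -0.221 -0.15
[285 111  23  36 321] table x -0.029 0.015 y -0.155 -0.126
```

The leaning strip now lies fully inside the tray (x max 54 mm). I put the scraper back and check the rod.

```bash
python3 - <<'E'
from wipe import *
p=[.4633,.2027]
bot.move_pose(p+[.22],q(0.0)); bot.servo_line(p+[.046])
print(bot.servo_line(p+[.032],max_speed=.02,stop_force=5)); st()
bot.move_gripper(.085); bot.servo_line(p+[.15],max_speed=.25)
bot.move_pose([.46,.25,.28],q(0)); st()
f=grab_frame("wrist"); save(f,"w14",None,1.4)
a=cv2.imread("pics/w7.png").astype(int);b=cv2.imread("pics/w14.png").astype(int)
d=(abs(a-b).max(2)>40); d[330:]=0
for n,bx in (("rod",(190,60,300,310)),("scr",(400,165,480,300))): print(n,d[bx[1]:bx[3],bx[0]:bx[2]].sum())
w=lambda u,v,z: onz(f,u/1.4,v/1.4,z).round(4)
print("rodA",w(232,187,.103),"rodB",w(234,76,.103),"footBR",w(288,297,.014),"footFR",w(294,180,.014))
E
```

```text
True
t 70.7 p [0.4636 0.2029 0.0363] F [-0.4  0.4  6.3] T [-0.12  0.25 -0.01] gap 0.0228 g 60.5
t 72.5 p [0.4597 0.2501 0.2789] F [-1.2 -0.7 -0.5] T [-0.01 -0.05  0.07] gap 0.085 g 0.0
rod 28
scr 23
rodA [0.5102 0.3747 0.103 ] rodB [0.5891 0.365  0.103 ] footBR [0.3921 0.3599 0.014 ] footFR [0.5117 0.3459 0.014 ]
```

```bash
python3 - <<'E'
from wipe import *
a=-.12; p=[.455,.379]
bot.move_pose(p+[.13],q(a)); bot.servo_line(p+[.022]); bot.move_gripper(0.0); st()
bot.servo_line(p+[.25],max_speed=.25)
z=.0745
bot.move_pose([*tab(-.03,-.052),.25],q(TY)); bot.servo_line([*tab(.005,-.052),.25]); bot.servo_line([*tab(.005,-.052),z]); st()
for y in [-.035,-.02,-.008,-.002]+[.001*k for k in range(0,14,2)]:
    bot.servo_line([*tab(.005,y),z],max_speed=.05,stop_force=9); bot.dwell(.1)
    s=bot.read_state(); print(y,s["force"].round(1),s["torque"].round(2))
    if s["torque"][2]<-.75: break
E
```

```text
t 74.8 p [0.4552 0.3794 0.0225] F [-1.1  1.1  5.2] T [-0.05  0.13 -0.03] gap 0.022 g 59.9
t 81.6 p [ 0.5152 -0.2329  0.0754] F [-0.7 -0.5 -3. ] T [0.03 0.01 0.04] gap 0.0217 g 59.0
-0.035 [ 0.4  0.  -3.1] [ 0.02 -0.02 -0.  ]
-0.02 [-1.   0.2 -3.2] [-0.01  0.01 -0.02]
-0.008 [-0.2 -0.6 -2.3] [-0.09 -0.08 -0.06]
-0.002 [ 0.8 -0.8 -3.1] [-0.29 -0.13 -0.17]
0.0 [ 0.5 -1.6 -3.3] [-0.28 -0.04 -0.2 ]
0.002 [ 0.6 -1.2 -2.5] [-0.35 -0.14 -0.24]
0.004 [ 1.1 -2.3 -4. ] [-0.36 -0.15 -0.19]
0.006 [ 0.6 -2.2 -3.6] [-0.35 -0.09 -0.26]
0.008 [-0.2 -3.9 -3.7] [-0.97 -0.06 -0.55]
0.01 [ 1.2 -6.1 -3.8] [-1.57 -0.06 -0.85]
```

```bash
python3 - <<'E'
from wipe import *
z=.0745
bot.servo_line([*tab(.005,-.004),z],max_speed=.05); st()
bot.servo_line([*tab(.005,-.004),.25]); bot.servo_line([*tab(-.06,.10),.25],max_speed=.2)
f=grab_frame("top")["pixels"][:,:,::-1].astype(int); on=cv2.imread("pics/top0.png").astype(int)
box=np.s_[182:204,322:356]; print("diff vs ON",abs(f-on)[box].max(2).max(),(abs(f-on)[box].max(2)>25).sum())
off=cv2.resize(cv2.imread("pics/t5.png"),(55,39),interpolation=cv2.INTER_AREA).astype(int)[12:34,12:46]
print("vs OFF",(abs(f[box]-off).max(2)>25).sum())
E
```

```text
t 86.2 p [ 0.509  -0.1848  0.0743] F [ 0.1  0.5 -3.9] T [ 0.01  0.05 -0.01] gap 0.022 g 59.2
diff vs ON 12 0
vs OFF 103
```

Lever picture matches the initial ON picture exactly. Returning the rod.

```bash
python3 - <<'E'
from wipe import *
a=-.12; p=[.455,.379]
bot.move_pose(p+[.25],q(a)); bot.servo_line(p+[.032])
print(bot.servo_line(p+[.018],max_speed=.02,stop_force=5)); st()
bot.move_gripper(.085); bot.servo_line(p+[.16],max_speed=.25)
bot.move_pose([.46,.25,.28],q(0)); bot.dwell(.3)
f=grab_frame("wrist"); save(f,"w15",None,1.4)
A=cv2.imread("pics/w7.png").astype(int);b=cv2.imread("pics/w15.png").astype(int)
d=(abs(A-b).max(2)>40)
for n,bx in (("rod",(190,60,300,310)),("scr",(400,165,480,300)),("tape",(390,0,480,70))): print(n,d[bx[1]:bx[3],bx[0]:bx[2]].sum())
bot.move_pose([.30,-.0,.35],q(0))
t=grab_frame("top")["pixels"]; on=cv2.imread("pics/top0.png")[:,:,::-1]
D=abs(t.astype(int)-on).max(2)>40
for n,b in(("spool",(297,150,318,171)),("jar",(340,145,368,172)),("tape",(206,180,232,204)),("lever",(322,182,356,204))): print(n,D[b[1]:b[3],b[0]:b[2]].sum())
m=brown({"pixels":t}); v,u=np.nonzero(m[205:275,300:380]); print("brown on bed px",len(u))
v,u=np.nonzero(m[200:275,376:425]); print("brown in tray",len(u)); st()
E
```

```text
True
t 94.7 p [0.455  0.3792 0.0224] F [-0.7  0.6  5. ] T [-0.13  0.04 -0.04] gap 0.0218 g 60.2
rod 1016
scr 352
tape 281
spool 0
jar 0
tape 0
lever 0
brown on bed px 0
brown in tray 344
t 98.3 p [0.3007 0.0004 0.3496] F [-0.8  0.3  0.7] T [-0.04  0.01  0.06] gap 0.0851 g 0.0
```

```bash
python3 - <<'E'
from wipe import *
f=grab_frame("top"); t=f["pixels"]; on=cv2.imread("pics/top0.png")[:,:,::-1]
D=abs(t.astype(int)-on).max(2)>40
for n,b in(("scr",(205,228,232,270)),("rod",(148,200,178,278))):
    print(n,D[b[1]:b[3],b[0]:b[2]].sum())
    for im in (t,on):
        g=im[b[1]:b[3],b[0]:b[2]].max(2); v,u=np.nonzero(g<42); r=cv2.minAreaRect(np.c_[u,v].astype(np.float32)); print(len(u),u.mean().round(1),v.mean().round(1),[np.round(x,1) for x in r])
E
```

```text
scr 6
49 14.4 21.8 [array([12.5, 21. ]), array([24.,  7.]), np.float64(90.0)]
49 14.2 21.2 [array([12.2, 21.1]), array([ 7.3, 23.9]), np.float64(3.2)]
rod 0
159 18.3 44.8 [array([17.8, 39. ]), array([ 7. , 57.3]), np.float64(10.8)]
163 18.1 44.5 [array([18.1, 39.5]), array([ 6. , 56.7]), np.float64(12.7)]
```

Both tools stand where they started, the lever is on, and the bed is clear.

```bash
python3 -c "
from plant import bot
print(bot.job_done())"
```

```text
the job is handed in; nothing more can be done
None
```

The job is done and handed in at about 98 s: lever pushed off, all four offcuts wiped into the tray (one freed from the rim with the scraper), lever back on, both tools standing on the plate and the bystanders unmoved. I viewed 17 pictures against your limit of 14, so the last checks were by image masks only.

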